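Wedge a drooping casting table level and hold the wedge

TASK

The casting table with the petri dish on it droops onto its two front posts. Take the taller of the two grey wedges, set it flat on the bench and push it thin end first, between the two posts, in under the platform's front edge until the platform just lifts off the posts and sits level (to about a degree), and finish while still gripping the wedge there, with the wedge carrying the platform. Lift the platform only with the wedge, keep the dish on it, and leave the low wedge, the beaker and the timer alone.

Things in the scene. Friction and masses are not known exactly. Their poses are not given: they have to be found in the camera images.
- table_base: Grey open frame of the casting table, fixed, 170 x 170 x 28 mm. Origin on the bench under its middle; x axis points level from the open front (-x) to the hinge (+x), y to its left. Hinge pin along y at x = +80 mm, 22 mm up. Two front posts at x = -66, y = +-62 mm, 14 mm wide: 110 mm free between them. The bench between the side rails is bare from the front to x = +74 mm.
- platform (a joint): Lift of the hinged aluminium platform (165 mm from hinge to front edge, 136 mm wide, 6 mm thick, low rims at sides and rear, plain front edge; 0.25 to 0.45 kg, falls back by its weight). 0 = drooping, resting on the front posts, front edge 5 mm low; grows (rad) as the front edge rises; 0.032 = level.
- front_edge (a point): Middle of the lower front edge of the platform, at x = -85 mm in the table's frame. 14 mm above the bench while the platform rests, 19 mm when it is level.
- dish: Closed petri dish, 91 mm across, 16 mm high, lying loose on the platform. Origin: middle of its underside.
- tall_wedge_grip (a point): Middle (18 mm up) of the block tail of the taller grey wedge, which lies flat on the bench; tail 40 long, 30 wide, 36 mm high, to be grasped across its width. x axis points to the thin end. Wedge 140 x 30 mm, flat below, about 0.12 kg; its 100 mm ramp rises evenly from 4 mm at the thin end to 26 mm at the tail, 20 mm ahead of this point; 19 mm high 68 mm back from the thin end.
- tall_wedge_nose (a point): Middle of the bottom of the thin end of the taller wedge, 120 mm ahead of its tail's middle along x. Same axes.
- low_wedge_grip (a point): Middle of the tail of the other, low grey wedge: same outline from above, but its tail is 21 mm high and its ramp only 10 mm at most, too low to lift the platform. To be left where it lies.
- beaker_centre (a point): Middle (31 mm up) of the clear beaker, 52 mm across, 62 mm high, upright and loose on the bench left of the table's front. Leave alone.
- timer_centre (a point): Middle (13 mm up) of the white bench timer, 66 x 70 x 26 mm, loose on the bench at the right. Leave alone.

How it is judged:
By the outcome, as a careful person would: the job done as asked, in the order asked, and still so for the second after the job is handed in, while the arm keeps its last pose, push and grip.
It also fails if it takes over 45 s, if anything falls off the work surface, if the arm or the gripper's body presses on something with over 40 N, if the wrist force passes 120 N, or if a joint passes its speed limit or range.

ROBOT

A 6-joint arm with a two-finger parallel gripper is mounted at the origin on a cart in front of the work surface, level with it; the furniture and walls round the work are solid. World frame = base frame: x ahead of the robot, y to its left, z up, the work surface at z = 0. Lengths are in m, angles in rad, forces in N, time in s.
With the tool pointing down it reaches from about 0.325 to 1 m from the base axis. Payload 5.1 kg.
Tool frame: the origin (TCP) lies midway between the tips of the shut fingers; the grasp point (between the pads) lies 19 mm behind it; z points along the fingers, y is the line along which they close (so a half turn about z gives the same grasp; the last joint's range is limited). The gripper opens to 85 mm and grips with 20 to 120 N. Pads are 22 mm wide; open, the fingers measure 114 mm over their backs; the gripper's body (76 mm by 85 mm) begins 54 mm behind the grasp point. The pads swing forward as they close: fully open they stand 13 mm farther back than shut.
Start: joints at [1.13, 0.124, 1.65, -0, 1.367, -0.083], TCP at [0.228, 0.609, 0.231] pointing down, gripper open.
Joint ranges: [-2.61, 2.61], [-1.02, 2.33], [0.03, 2.71], [-1.35, 4.49], [0.32, 2.68], [-2.91, 2.91]. Speed limits (rad/s): [2.57, 2.57, 3.14, 3.14, 3.14, 3.14].

INTERFACE

Orientations are given as [roll, pitch, yaw] about the fixed x, y, z axes, in that order (R = Rz(yaw) Ry(pitch) Rx(roll)).
In Python, from plant import readout, imaging, ticket gives the robot as it stands. The module is installed in compiled form; this text tells all that it offers.
- The arm moves only by the tool carry_out, never from a script. Its argument "deltas" is a list of rows, each an object of numbers: "x", "y", "z": the shift along the tool's x, y, z in mm; "spin": the turn about the tool's z in rad; "hand": the closure, from -1 (fully open) to 1 (shut), so that 0 is half open. A call has 1 to 12 rows; each row is the pose to reach, as a shift and turn from the pose commanded when the call began, along the tool's axes at that moment; what a row does not reach only later rows make up. A row lasts 1/12 s, in which the tool goes at most 41.7 mm and 7.16 degrees, less where a joint would pass 70% of its speed; a pose out of reach is approached as far as the arm can. A call with a gripper value outside its range is refused whole. The fingers move at their own pace and stop on an object; the grip force is fixed at half the most. Time passes only in rows, so rows that repeat a pose let the fingers close. It gives the time, the measured TCP pose, the force, the opening and the grip force at its end, in the units of the state.
- readout.sense(): the state, without advancing time (a new reading comes with each control period).
- imaging.capture(name): name is "scene" or "side" or "wrist"; returns (picture, depth): 420x560x3 uint8, blue, green, red; 420x560 float32, m along the optical axis (not along the pixel's ray), 0 where there is no reading.
- imaging.camera_info(name): a dict with "intrinsics" (3x3 intrinsics, pixels), "world_from_camera" (4x4, takes a point from camera to world coordinates). Camera axes: x right, y up, looking along -z (the intrinsics and any distortion apply to the point x, -y, -z); pixel columns grow to the right and rows downward; lengths in m; the calibration is good to about 2 mm. The wrist camera is an equidistant fisheye: a pixel r from the principal point sees the ray r / f radians off the axis. A picture is of the moment at which its call begins: read the wrist's pose just before it. camera_info takes no time and is no camera call; for the wrist camera it gives the pose at the moment of the call.
- ticket.sign_off(): hands the job in; it is judged then, once.
Trained networks look in the newest picture that a camera, given by its name, has taken for a name from the list of things; names that differ only in an ending like _2 or _b are one class to them, and where a whole thing is asked for, a point or a joint stands for the part that bears it (a point fixed in the world has none). Each returns a list of dicts, best first, with "score" (0 to 1); they miss things now and then, are a little off and sometimes report something else, mostly with a low value. They report only what shows in the picture. A call takes as long as a camera call.
- imaging.regions_of(camera, label): "pixels" (420x560 bool, what is visible of it).
- imaging.place_of(camera, label): "at" ([x, y, z] in m, in world coordinates, good to about 4 mm: a listed point, or the origin of a listed thing).
The state is a dict: "clock": time; "joint_positions": joint angles; "joint_vel": joint speeds; "joint_efforts": joint torques, N m; "eef_pos": TCP position; "tool_rot": TCP orientation; "contact_force": force on the tool from outside, world axes, zero at the start; "wrist_torque": the same for the moment, N m; "gripper_width": finger opening in m; "grip_force": force on a finger pad.
Only numpy, scipy, OpenCV 4.12 (cv2) and the standard library are available. Lean on these libraries where they do the work, as an engineer would, in place of code of your own. Each camera call takes 0.05 s, during which the arm holds its last target. There are 200 camera calls.

## Working session

There is one attempt and no reset: what is moved stays moved. The work goes in short steps, Python scripts to look and compute and a tool call to move; the robot and the scene stay as the last step left them, time stands still between calls to the robot, and variables do not carry over. Pictures are saved under pics/ and viewed, at most 10 in all, crops included, and the job is handed in when it is done.

Besides the shell and the picture viewer there is one more tool, called after "Request:" in YAML: its name, and indented under it one key for each argument. carry_out: Moves the arm, as the interface text tells. Its arguments: {"type":"object","properties":{"deltas":{"type":"array"}},"required":["deltas"]}

```bash
mkdir -p pics
cat > h.py <<'E'
from plant import readout, imaging, ticket
import numpy as np, cv2
def cloud(cam, depth):
    i=imaging.camera_info(cam); K=np.array(i["intrinsics"]); T=np.array(i["world_from_camera"])
    v,u=np.mgrid[:420,:560]
    P=np.stack([(u-K[0,2])/K[0,0]*depth,-(v-K[1,2])/K[1,1]*depth,-depth,np.ones_like(depth)],-1)
    return (P@T.T)[...,:3]
E
python3 - <<'E'
from h import *
s=readout.sense(); print(s["clock"],s["eef_pos"],s["tool_rot"],s["gripper_width"])
ims=[]
for c in ("scene","side"):
    im,d=imaging.capture(c); np.savez(f"{c}.npz",im=im,d=d,P=cloud(c,d)); ims.append(im)
    for l in ("tall_wedge_grip","tall_wedge_nose","low_wedge_grip","front_edge","table_base","dish","beaker_centre","timer_centre"):
        print(c,l,[(np.round(r["at"],3).tolist(),round(r["score"],2)) for r in imaging.place_of(c,l)[:2]])
cv2.imwrite("pics/a.png",cv2.resize(ims[0],(800,600))); cv2.imwrite("pics/b.png",cv2.resize(ims[1],(800,600)))
E
```

```text
0.0 [0.22738267 0.60828211 0.23005677] [-3.13952558e+00 -2.08940850e-04  2.78383656e+00] 0.08555503823479393
scene tall_wedge_grip [([0.448, 0.012, 0.016], 0.54)]
scene tall_wedge_nose [([0.506, 0.12, -0.003], 0.59)]
scene low_wedge_grip [([0.444, -0.231, 0.014], 0.7)]
scene front_edge [([0.569, 0.31, 0.014], 0.5)]
scene table_base [([0.636, 0.358, -0.002], 0.7)]
scene dish [([0.615, 0.353, 0.02], 0.44)]
scene beaker_centre [([0.437, 0.529, 0.031], 0.55)]
scene timer_centre [([0.478, -0.483, 0.015], 0.97)]
side tall_wedge_grip [([0.45, 0.006, 0.018], 0.59)]
side tall_wedge_nose [([0.507, 0.116, 0.001], 0.62)]
side low_wedge_grip [([0.444, -0.231, 0.012], 0.59)]
side front_edge [([0.571, 0.309, 0.016], 0.92)]
side table_base [([0.636, 0.358, 0.002], 0.95)]
side dish [([0.609, 0.35, 0.02], 0.74)]
side beaker_centre [([0.434, 0.53, 0.029], 0.84)]
side timer_centre []
```

View pics/a.png

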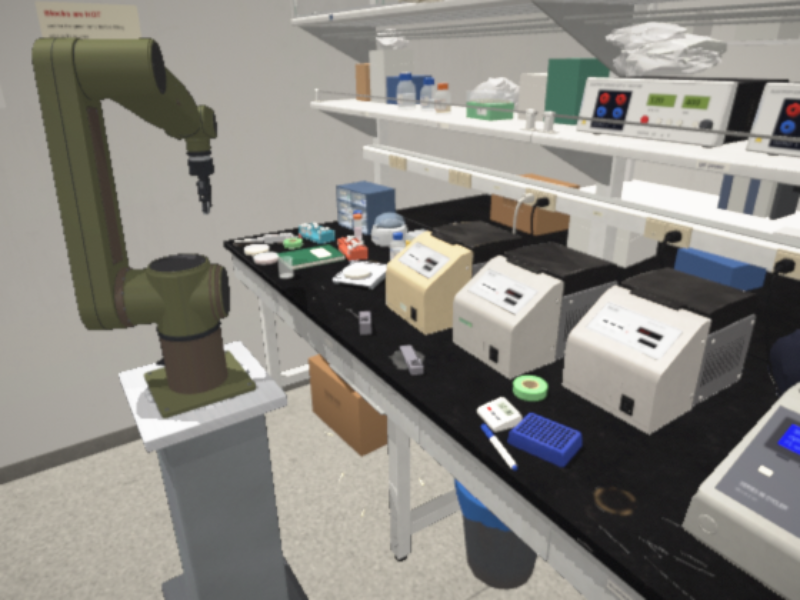

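View pics/b.png

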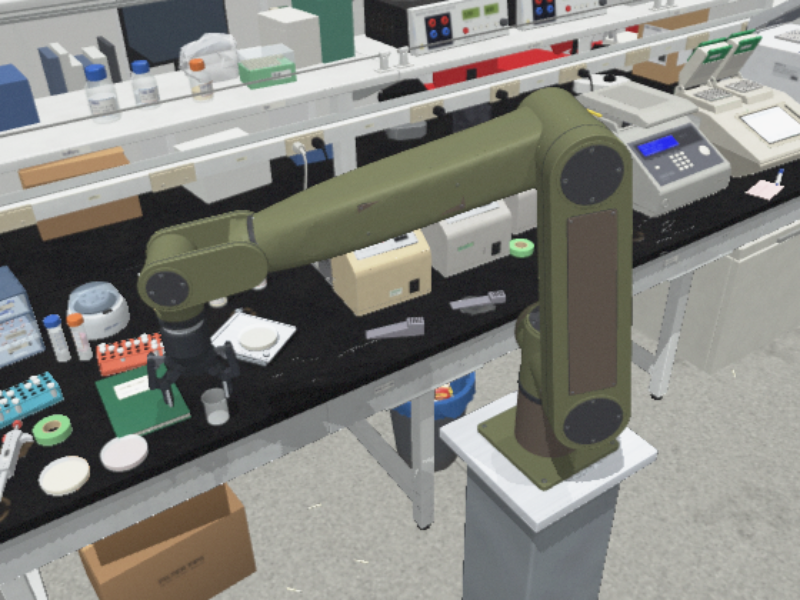

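The scene picture shows the two wedges at about (365,322) and (408,358), the table at about (360,272), and the arm clear of them. The side picture shows the table at (255,338), the wedges at (400,327), which looks taller, and (480,300), and the beaker at (215,405). I'll check the heights and yaws from depth.

Run:
```python
from h import *
D=np.load("side.npz");P=D["P"]
def fit(Q):
    r=cv2.minAreaRect((Q[:,:2]*1000).astype(np.float32)); return np.round(r[0],1),np.round(r[1],1),round(r[2],1)
for n,c in (("tall",(.476,.062)),("low",(.444,-.231))):
    m=(np.hypot(P[...,0]-c[0],P[...,1]-c[1])<.11)&(P[...,2]>.003)&(P[...,2]<.06)
    Q=P[m]; hi=Q[Q[:,2]>.6*np.percentile(Q[:,2],98)]
    print(n,len(Q),np.percentile(Q[:,2],[50,90,98]).round(4),fit(Q),fit(hi))
m=(np.hypot(P[...,0]-.636,P[...,1]-.358)<.125)&(P[...,2]>.008)&(P[...,2]<.05);Q=P[m]
print("table",len(Q),fit(Q)); 
pl=Q[(Q[:,2]>.014)&(Q[:,2]<.032)];print(fit(pl))
def vis(a):
    p=a;return p
im=D["im"];cv2.imwrite("pics/c.png",cv2.resize(im[190:310,120:370],(800,384),interpolation=cv2.INTER_CUBIC))
```

```text
tall 810 [0.0195 0.0484 0.0576] (array([481.8,  60.3]), array([209.3, 206.9]), 49.2) (array([520.1,  23.2]), array([177.1,  97.3]), 28.9)
low 350 [0.0061 0.0191 0.0233] (array([ 462.2, -225.9]), array([169.2, 201.8]), 0.3) (array([ 443.7, -226.2]), array([49.2, 36.7]), 61.1)
table 1284 (array([648.1, 342.5]), array([176.1, 196.6]), 37.8)
(array([640. , 356.1]), array([189.3, 156.7]), 31.0)
```

View pics/c.png

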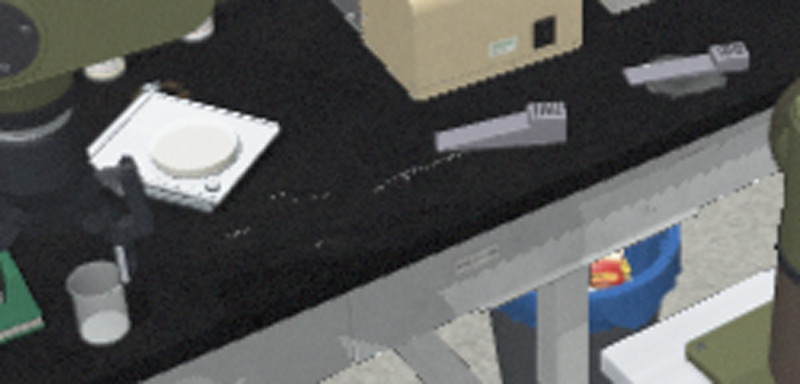

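The crop shows the "TALL" label on the wedge at (545,120). The low wedge is at (735,55) and the dish is on the platform at (195,150). So the tall wedge has its grip at about (0.449, 0.009) with yaw ≈62°. I'm moving over it.

Request:
carry_out:
  deltas:
    - {"x": -310, "y": -360, "z": 60, "spin": 1.4, "hand": -1}
    - {"x": -310, "y": -360, "z": 60, "spin": 1.4, "hand": -1}
    - {"x": -310, "y": -360, "z": 60, "spin": 1.4, "hand": -1}
    - {"x": -310, "y": -360, "z": 60, "spin": 1.4, "hand": -1}
    - {"x": -310, "y": -360, "z": 60, "spin": 1.4, "hand": -1}
    - {"x": -310, "y": -360, "z": 60, "spin": 1.4, "hand": -1}
    - {"x": -310, "y": -360, "z": 60, "spin": 1.4, "hand": -1}
    - {"x": -310, "y": -360, "z": 60, "spin": 1.4, "hand": -1}
    - {"x": -310, "y": -360, "z": 60, "spin": 1.4, "hand": -1}
    - {"x": -310, "y": -360, "z": 60, "spin": 1.4, "hand": -1}
    - {"x": -310, "y": -360, "z": 60, "spin": 1.4, "hand": -1}
    - {"x": -310, "y": -360, "z": 60, "spin": 1.4, "hand": -1}

```text
clock: 1.9
eef_pos: [0.3925, 0.1597, 0.171]
tool_rot: [3.141, 0.001, 1.376]
contact_force: [-0.0, -0.1, 0.3]
gripper_width: 0.0851
grip_force: 0.0
```

Request:
carry_out:
  deltas:
    - {"x": -138, "y": 84, "z": 30, "spin": 0.3, "hand": -1}
    - {"x": -138, "y": 84, "z": 30, "spin": 0.3, "hand": -1}
    - {"x": -138, "y": 84, "z": 30, "spin": 0.3, "hand": -1}
    - {"x": -138, "y": 84, "z": 30, "spin": 0.3, "hand": -1}
    - {"x": -138, "y": 84, "z": 30, "spin": 0.3, "hand": -1}
    - {"x": -138, "y": 84, "z": 30, "spin": 0.3, "hand": -1}
    - {"x": -138, "y": 84, "z": 30, "spin": 0.3, "hand": -1}

```text
clock: 2.48
eef_pos: [0.4487, 0.0119, 0.1414]
tool_rot: [-3.141, -0.0, 1.083]
contact_force: [-0.2, 0.4, 0.6]
gripper_width: 0.0854
grip_force: 0.0
```

```bash
cat >> h.py <<'E'
def wcloud(depth):
    i=imaging.camera_info("wrist"); K=np.array(i["intrinsics"]); T=np.array(i["world_from_camera"])
    v,u=np.mgrid[:420,:560]; a=(u-K[0,2])/K[0,0]; b=(v-K[1,2])/K[1,1]; r=np.hypot(a,b)+1e-9
    t=np.tan(np.minimum(r,1.4)); P=np.stack([a/r*t*depth,-b/r*t*depth,-depth,np.ones_like(depth)],-1)
    return (P@T.T)[...,:3]
E
python3 - <<'E'
from h import *
s=readout.sense(); print(s["clock"],s["eef_pos"],s["tool_rot"])
C=wcloud(np.ones((420,560)))
im,d=imaging.capture("wrist"); P=wcloud(d); np.savez("w1.npz",im=im,d=d,P=P)
cv2.imwrite("pics/d.png",im)
for l in ("tall_wedge_grip","tall_wedge_nose"):
    print(l,[(np.round(r["at"],4).tolist(),round(r["score"],2)) for r in imaging.place_of("wrist",l)[:2]])
for r in imaging.regions_of("wrist","tall_wedge_grip")[:1]:
    m=r["pixels"]&(d>0); Q=P[m]; top=Q[np.abs(Q[:,2]-.036)<.004]
    al=Q[(Q[:,2]>-.005)&(Q[:,2]<.045)]
    for q in (al,top): print(r["score"],len(q),cv2.minAreaRect((q[:,:2]*1000).astype(np.float32)))
E
```

```text
2.4833 [0.44874017 0.01192162 0.14139713] [-3.14123649e+00 -3.09479571e-04  1.08305584e+00]
tall_wedge_grip [([0.4497, 0.0183, 0.0154], 0.68)]
tall_wedge_nose [([0.5058, 0.1195, -0.0017], 0.67)]
0.89 6094 ((470.29522705078125, 52.210350036621094), (152.879638671875, 32.60371780395508), 61.38385772705078)
0.89 1692 ((450.72467041015625, 13.628357887268066), (38.942626953125, 29.94719123840332), 61.08943176269531)
```

View pics/d.png

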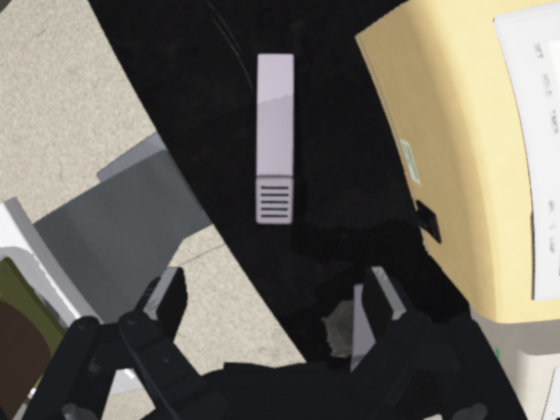

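The wrist picture shows the tall wedge's tail at (275,200) and its nose at (275,55). The tail top measures 39x30 mm, centred at (0.4507, 0.0136), yaw 61.1°. I'm descending and gripping.

Request:
carry_out:
  deltas:
    - {"x": 2, "y": 1, "z": 40, "spin": 0.017, "hand": -1}
    - {"x": 2, "y": 1, "z": 80, "spin": 0.017, "hand": -1}
    - {"x": 2, "y": 1, "z": 112, "spin": 0.017, "hand": -1}
    - {"x": 2, "y": 1, "z": 133, "spin": 0.017, "hand": -1}
    - {"x": 2, "y": 1, "z": 133, "spin": 0.017, "hand": -1}
    - {"x": 2, "y": 1, "z": 133, "spin": 0.017, "hand": 1}
    - {"x": 2, "y": 1, "z": 133, "spin": 0.017, "hand": 1}
    - {"x": 2, "y": 1, "z": 133, "spin": 0.017, "hand": 1}
    - {"x": 2, "y": 1, "z": 133, "spin": 0.017, "hand": 1}
    - {"x": 2, "y": 1, "z": 133, "spin": 0.017, "hand": 1}
    - {"x": 2, "y": 1, "z": 133, "spin": 0.017, "hand": 1}

```text
clock: 3.6
eef_pos: [0.4525, 0.013, 0.0105]
tool_rot: [3.138, -0.002, 1.067]
contact_force: [-0.9, 0.6, 6.4]
gripper_width: 0.029
grip_force: 60.1
```

Request:
carry_out:
  deltas:
    - {"z": -20, "hand": 1}
    - {"z": -55, "hand": 1}
    - {"x": 30, "y": -22, "z": -80, "spin": 0.1, "hand": 1}
    - {"x": 60, "y": -43, "z": -90, "spin": 0.2, "hand": 1}
    - {"x": 90, "y": -65, "z": -90, "spin": 0.3, "hand": 1}
    - {"x": 120, "y": -86, "z": -90, "spin": 0.4, "hand": 1}
    - {"x": 145, "y": -104, "z": -90, "spin": 0.437, "hand": 1}
    - {"x": 160, "y": -115, "z": -90, "spin": 0.437, "hand": 1}
    - {"x": 160, "y": -115, "z": -90, "spin": 0.437, "hand": 1}
    - {"x": 160, "y": -115, "z": -90, "spin": 0.437, "hand": 1}

```text
schema error: expected keys x, y, z, spin, hand
```

Run:
```python
from h import *
s=readout.sense(); print(s["clock"],s["eef_pos"],s["tool_rot"],s["gripper_width"],s["contact_force"])
im,d=imaging.capture("wrist"); P=wcloud(d); np.savez("w2.npz",im=im,d=d,P=P)
cv2.imwrite("pics/e.png",im)
for l in ("tall_wedge_nose","tall_wedge_grip","front_edge","table_base","dish"):
    print(l,[(np.round(r["at"],4).tolist(),round(r["score"],2)) for r in imaging.place_of("wrist",l)[:2]])
for l in ("platform","table_base","tall_wedge_grip"):
  for r in imaging.regions_of("wrist",l)[:1]:
    m=r["pixels"]&(d>0); Q=P[m]; Q=Q[(Q[:,2]>-.005)&(Q[:,2]<.15)]
    print(l,r["score"],len(Q),np.percentile(Q[:,2],[5,50,95]).round(3),cv2.minAreaRect((Q[:,:2]*1000).astype(np.float32)))
    np.save(l+".npy",r["pixels"])
```

```text
3.6 [0.4525228  0.01304491 0.0104828 ] [ 3.13801014e+00 -1.73849247e-03  1.06683736e+00] 0.028951269385484174 [-0.94616867  0.5710638   6.36459424]
tall_wedge_nose [([0.5071, 0.1184, -0.0004], 0.62)]
tall_wedge_grip [([0.4521, 0.014, 0.0114], 0.86)]
front_edge []
table_base [([0.5075, 0.1171, -0.003], 0.24)]
dish []
tall_wedge_grip 0.6 21025 [0.007 0.02  0.038] ((468.84228515625, 41.863441467285156), (172.0940399169922, 36.22607421875), 61.17995071411133)
```

View pics/e.png

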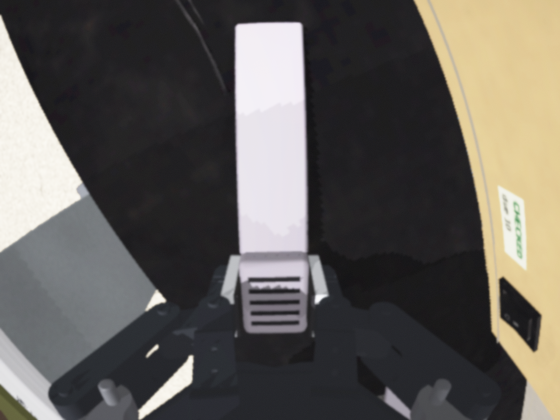

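The call was refused because two rows lacked keys, so the arm hasn't moved. The picture shows the tail gripped squarely at (275,290) and the nose at (270,30). Repeating with all the keys.

Request:
carry_out:
  deltas:
    - {"x": 0, "y": 0, "z": -20, "spin": 0, "hand": 1}
    - {"x": 0, "y": 0, "z": -55, "spin": 0, "hand": 1}
    - {"x": 30, "y": -22, "z": -80, "spin": 0.1, "hand": 1}
    - {"x": 60, "y": -43, "z": -90, "spin": 0.2, "hand": 1}
    - {"x": 90, "y": -65, "z": -90, "spin": 0.3, "hand": 1}
    - {"x": 120, "y": -86, "z": -90, "spin": 0.4, "hand": 1}
    - {"x": 145, "y": -104, "z": -90, "spin": 0.437, "hand": 1}
    - {"x": 160, "y": -115, "z": -90, "spin": 0.437, "hand": 1}
    - {"x": 160, "y": -115, "z": -90, "spin": 0.437, "hand": 1}
    - {"x": 160, "y": -115, "z": -90, "spin": 0.437, "hand": 1}

```text
clock: 4.88
eef_pos: [0.4269, 0.2093, 0.0984]
tool_rot: [3.141, 0.0, 0.632]
contact_force: [-0.0, -0.3, -1.3]
gripper_width: 0.029
grip_force: 59.3
```

Run:
```python
from h import *
s=readout.sense(); print(s["clock"],s["eef_pos"],s["tool_rot"],s["gripper_width"],s["contact_force"])
im,d=imaging.capture("wrist"); P=wcloud(d); np.savez("w2.npz",im=im,d=d,P=P)
cv2.imwrite("pics/f.png",im)
for l in ("tall_wedge_nose","tall_wedge_grip","front_edge","table_base","dish"):
    print(l,[(np.round(r["at"],4).tolist(),round(r["score"],2)) for r in imaging.place_of("wrist",l)[:2]])
for l in ("platform","table_base","tall_wedge_grip"):
  for r in imaging.regions_of("wrist",l)[:1]:
    m=r["pixels"]&(d>0); Q=P[m]; Q=Q[(Q[:,2]>-.005)&(Q[:,2]<.15)]
    print(l,r["score"],len(Q),np.percentile(Q[:,2],[5,50,95]).round(3),cv2.minAreaRect((Q[:,:2]*1000).astype(np.float32)))
    np.save(l+".npy",r["pixels"])
```

```text
4.8833 [0.4269062  0.20925383 0.09841422] [3.14119102e+00 1.86576111e-04 6.32134774e-01] 0.029016449137583923 [-0.03686201 -0.31701329 -1.31822741]
tall_wedge_nose [([0.5183, 0.2827, 0.0856], 0.61)]
tall_wedge_grip []
front_edge []
table_base []
dish [([0.5185, 0.2799, 0.0839], 0.38)]
tall_wedge_grip 0.82 20994 [0.094 0.108 0.125] ((466.3789978027344, 240.39950561523438), (157.54393005371094, 57.38081741333008), 38.17173385620117)
```

View pics/f.png

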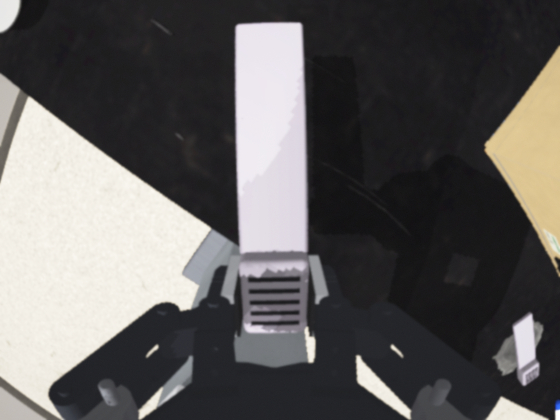

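The wrist view shows the wedge square in the grip, nose at (270,30), and a bit of the beaker at top left. The table is out of view, so I'll fit its yaw and position in the fixed cameras.

Run:
```python
from h import *
for c in ("side","scene"):
    im,d=imaging.capture(c); 
    np.savez(c+"2.npz",im=im,d=d)
    if c=="side": cv2.imwrite("pics/g.png",cv2.resize(im[190:310,90:290],(800,480),interpolation=cv2.INTER_CUBIC))
    for l in ("front_edge","table_base","dish","tall_wedge_nose","tall_wedge_grip"):
        print(c,l,[(np.round(r["at"],4).tolist(),round(r["score"],2)) for r in imaging.place_of(c,l)[:1]])
    i=imaging.camera_info(c);K=np.array(i["intrinsics"]);T=np.array(i["world_from_camera"])
    for l in ("platform","table_base","dish"):
        for r in imaging.regions_of(c,l)[:1]:
            v,u=np.nonzero(r["pixels"]); D=np.stack([(u-K[0,2])/K[0,0],-(v-K[1,2])/K[1,1],-np.ones(len(u))],-1)@T[:3,:3].T
            z=.022 if l=="platform" else .0
            Q=T[:3,3]+D*((z-T[2,3])/D[:,2])[:,None]
            h=cv2.convexHull((Q[:,:2]*1000).astype(np.float32))
            print(c,l,round(r["score"],2),len(u),cv2.minAreaRect(h), cv2.approxPolyDP(h,8,True)[:,0].round(0).tolist())
```

```text
side front_edge [([0.5699, 0.3079, 0.0121], 0.77)]
side table_base [([0.6366, 0.361, 0.0017], 0.71)]
side dish [([0.6079, 0.3465, 0.0181], 0.74)]
side tall_wedge_nose [([0.5215, 0.2783, 0.0905], 0.67)]
side tall_wedge_grip [([0.4266, 0.2045, 0.1063], 0.86)]
side platform 0.75 884 ((635.3944091796875, 358.50775146484375), (181.10877990722656, 149.48300170898438), 33.49931716918945) [[746.0, 355.0], [666.0, 455.0], [610.0, 431.0], [521.0, 368.0], [604.0, 257.0], [730.0, 331.0]]
side table_base 0.92 1248 ((665.05029296875, 351.37420654296875), (187.63511657714844, 199.42236328125), 35.875057220458984) [[795.0, 325.0], [697.0, 468.0], [681.0, 474.0], [657.0, 469.0], [537.0, 370.0], [634.0, 247.0]]
side dish 0.73 256 ((575.1865844726562, 182.23019409179688), (143.97064208984375, 71.84917449951172), 60.76298904418945) [[632.0, 233.0], [617.0, 233.0], [520.0, 155.0], [520.0, 135.0], [576.0, 111.0], [638.0, 222.0]]
scene front_edge [([0.5681, 0.3092, 0.013], 0.65)]
scene table_base [([0.6355, 0.3593, -0.0022], 0.88)]
scene dish [([0.6172, 0.3504, 0.0207], 0.66)]
scene tall_wedge_nose [([0.5248, 0.2821, 0.0914], 0.53)]
scene tall_wedge_grip [([0.4272, 0.2037, 0.1061], 0.43)]
scene platform 0.66 257 ((629.5663452148438, 363.4272766113281), (202.7769317626953, 141.0710906982422), 38.741329193115234) [[727.0, 382.0], [702.0, 435.0], [665.0, 461.0], [560.0, 398.0], [531.0, 371.0], [523.0, 346.0], [591.0, 254.0], [691.0, 323.0]]
scene table_base 0.82 256 ((653.1696166992188, 397.1046142578125), (218.5588836669922, 158.39877319335938), 40.21358108520508) [[737.0, 467.0], [682.0, 525.0], [560.0, 420.0], [546.0, 383.0], [613.0, 275.0], [700.0, 338.0], [743.0, 409.0]]
scene dish 0.52 159 ((645.997802734375, 428.05572509765625), (140.06890869140625, 88.5229721069336), 62.2856559753418) [[692.0, 481.0], [652.0, 491.0], [615.0, 464.0], [596.0, 428.0], [593.0, 381.0], [616.0, 365.0], [663.0, 380.0], [698.0, 441.0]]
```

View pics/g.png

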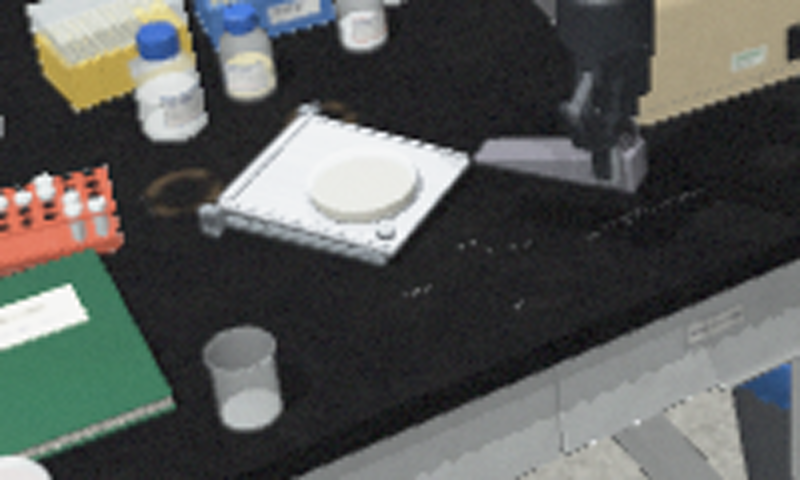

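The crop shows the front edge running from (465,155) to (385,260), facing the wedge at (560,165), with the dish on the platform. The front-edge middle is at about (0.5695, 0.309) and the table yaw is about 36.9°. I'll line up with the nose 20 mm in front of the edge and set the wedge down flat.

Request:
carry_out:
  deltas:
    - {"x": 34, "y": 5, "z": 15, "spin": -0.012, "hand": 1}
    - {"x": 34, "y": 5, "z": 40, "spin": -0.012, "hand": 1}
    - {"x": 34, "y": 5, "z": 60, "spin": -0.012, "hand": 1}
    - {"x": 34, "y": 5, "z": 75, "spin": -0.012, "hand": 1}
    - {"x": 34, "y": 5, "z": 82, "spin": -0.012, "hand": 1}
    - {"x": 34, "y": 5, "z": 86, "spin": -0.012, "hand": 1}
    - {"x": 34, "y": 5, "z": 88, "spin": -0.012, "hand": 1}
    - {"x": 34, "y": 5, "z": 89, "spin": -0.012, "hand": 1}
    - {"x": 34, "y": 5, "z": 89, "spin": -0.012, "hand": 1}

```text
clock: 6.98
eef_pos: [0.4587, 0.2251, 0.0106]
tool_rot: [3.141, -0.002, 0.642]
contact_force: [0.2, 0.3, -1.2]
gripper_width: 0.0291
grip_force: 59.3
```

Run:
```python
from h import *
s=readout.sense(); p=s["eef_pos"];print(s["clock"],p,s["tool_rot"],s["gripper_width"],s["contact_force"],s["wrist_torque"])
im,d=imaging.capture("wrist"); P=wcloud(d); np.savez("w3.npz",im=im,d=d,P=P)
cv2.imwrite("pics/h.png",im)
u=np.array([.8,.6]);F=np.array([.5695,.309]);e=F-p[:2];print("along,left to F",e@u,e@[-.6,.8])
for l in ("tall_wedge_nose","front_edge","table_base","dish"):
    print(l,[(np.round(r["at"],4).tolist(),round(r["score"],2)) for r in imaging.place_of("wrist",l)[:1]])
```

```text
6.9833 [0.4586642  0.22510828 0.01058903] [ 3.14084691e+00 -2.36453797e-03  6.41768095e-01] 0.02906644441554335 [ 0.17144553  0.28019523 -1.21240139] [-0.00268617  0.03536066  0.04464982]
along,left to F 0.1390036695807356 0.0006118936392307104
tall_wedge_nose [([0.5484, 0.3012, -0.0042], 0.61)]
front_edge [([0.4579, 0.2302, 0.0154], 0.61)]
table_base []
dish []
```

View pics/h.png

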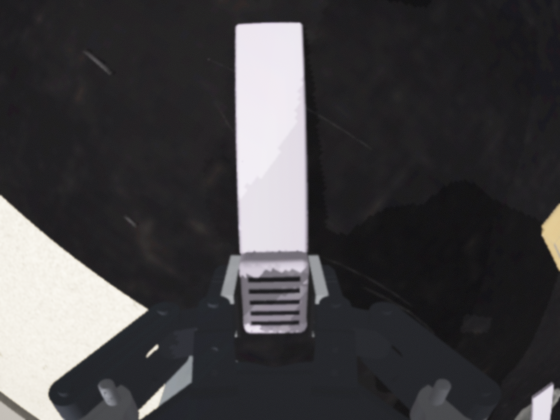

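The picture shows the wedge straight ahead with its nose at (270,28). The force still shows its weight, so it hovers slightly. I'm lowering 1.5 mm, then advancing to just short of contact.

Request:
carry_out:
  deltas:
    - {"x": 0, "y": 0, "z": 1, "spin": 0, "hand": 1}
    - {"x": 0, "y": 0, "z": 1.5, "spin": 0, "hand": 1}
    - {"x": 8, "y": 0, "z": 1.5, "spin": 0, "hand": 1}
    - {"x": 18, "y": 0, "z": 1.5, "spin": 0, "hand": 1}
    - {"x": 28, "y": 0, "z": 1.5, "spin": 0, "hand": 1}
    - {"x": 38, "y": 0, "z": 1.5, "spin": 0, "hand": 1}
    - {"x": 48, "y": 0, "z": 1.5, "spin": 0, "hand": 1}
    - {"x": 55, "y": 0, "z": 1.5, "spin": 0, "hand": 1}
    - {"x": 55, "y": 0, "z": 1.5, "spin": 0, "hand": 1}

```text
clock: 7.98
eef_pos: [0.5035, 0.2582, 0.0105]
tool_rot: [3.14, -0.001, 0.642]
contact_force: [-3.8, -2.3, 12.5]
gripper_width: 0.0288
grip_force: 61.0
```

Request:
carry_out:
  deltas:
    - {"x": 2, "y": 0, "z": -0.5, "spin": 0, "hand": 1}
    - {"x": 5, "y": 0, "z": -0.5, "spin": 0, "hand": 1}
    - {"x": 5, "y": 0, "z": -0.5, "spin": 0, "hand": 1}

```text
clock: 8.23
eef_pos: [0.5062, 0.2604, 0.0105]
tool_rot: [3.141, 0.001, 0.642]
contact_force: [-5.5, -5.1, 13.4]
gripper_width: 0.0296
grip_force: 61.1
```

Request:
carry_out:
  deltas:
    - {"x": 1, "y": 0, "z": 0, "spin": 0, "hand": 1}
    - {"x": 3, "y": 0, "z": 0, "spin": 0, "hand": 1}
    - {"x": 3, "y": 0, "z": 0, "spin": 0, "hand": 1}

```text
clock: 8.48
eef_pos: [0.5083, 0.262, 0.0105]
tool_rot: [3.141, 0.002, 0.642]
contact_force: [-7.0, -6.0, 13.8]
gripper_width: 0.029
grip_force: 61.1
```

Request:
carry_out:
  deltas:
    - {"x": 1, "y": 0, "z": 0, "spin": 0, "hand": 1}
    - {"x": 3, "y": 0, "z": 0, "spin": 0, "hand": 1}
    - {"x": 3, "y": 0, "z": 0, "spin": 0, "hand": 1}

```text
clock: 8.73
eef_pos: [0.5106, 0.2637, 0.0105]
tool_rot: [3.141, 0.002, 0.642]
contact_force: [-7.8, -6.1, 14.4]
gripper_width: 0.0288
grip_force: 61.2
```

Request:
carry_out:
  deltas:
    - {"x": 1, "y": 0, "z": 0, "spin": 0, "hand": 1}
    - {"x": 3, "y": 0, "z": 0, "spin": 0, "hand": 1}
    - {"x": 3, "y": 0, "z": 0, "spin": 0, "hand": 1}

```text
clock: 8.98
eef_pos: [0.5117, 0.2646, 0.0105]
tool_rot: [3.141, 0.006, 0.642]
contact_force: [-12.5, -10.0, 19.8]
gripper_width: 0.0288
grip_force: 61.7
```

Contact shows at about 73–74 mm from the edge, as predicted. About 21 mm more travel to level.

Request:
carry_out:
  deltas:
    - {"x": 2, "y": 0, "z": -0.5, "spin": 0, "hand": 1}
    - {"x": 4, "y": 0, "z": -0.5, "spin": 0, "hand": 1}
    - {"x": 6, "y": 0, "z": -0.5, "spin": 0, "hand": 1}
    - {"x": 8, "y": 0, "z": -0.5, "spin": 0, "hand": 1}
    - {"x": 8, "y": 0, "z": -0.5, "spin": 0, "hand": 1}

```text
clock: 9.4
eef_pos: [0.5181, 0.2696, 0.0104]
tool_rot: [3.141, 0.006, 0.642]
contact_force: [-11.6, -9.1, 16.6]
gripper_width: 0.029
grip_force: 61.3
```

Request:
carry_out:
  deltas:
    - {"x": 2, "y": 0, "z": 0, "spin": 0, "hand": 1}
    - {"x": 4, "y": 0, "z": 0, "spin": 0, "hand": 1}
    - {"x": 6, "y": 0, "z": 0, "spin": 0, "hand": 1}
    - {"x": 8, "y": 0, "z": 0, "spin": 0, "hand": 1}
    - {"x": 8, "y": 0, "z": 0, "spin": 0, "hand": 1}

```text
clock: 9.82
eef_pos: [0.5246, 0.2744, 0.0105]
tool_rot: [3.141, 0.006, 0.642]
contact_force: [-10.4, -7.9, 15.3]
gripper_width: 0.0289
grip_force: 61.3
```

Request:
carry_out:
  deltas:
    - {"x": 2, "y": 0, "z": 0, "spin": 0, "hand": 1}
    - {"x": 4, "y": 0, "z": 0, "spin": 0, "hand": 1}
    - {"x": 5, "y": 0, "z": 0, "spin": 0, "hand": 1}
    - {"x": 5, "y": 0, "z": 0, "spin": 0, "hand": 1}
    - {"x": 5, "y": 0, "z": 0, "spin": 0, "hand": 1}

```text
clock: 10.23
eef_pos: [0.5284, 0.2773, 0.0105]
tool_rot: [3.141, 0.006, 0.642]
contact_force: [-10.5, -8.0, 15.5]
gripper_width: 0.0292
grip_force: 61.3
```

Run:
```python
from h import *
s=readout.sense(); p=s["eef_pos"];print(s["clock"],p,s["tool_rot"],s["contact_force"])
u=np.array([.8,.6]);n=np.array([-.6,.8]);F=np.array([.5695,.309]);print("to F",(F-p[:2])@u)
for c in ("side","scene"):
    im,d=imaging.capture(c)
    if c=="side": cv2.imwrite("pics/i.png",cv2.resize(im[190:310,90:290],(800,480),interpolation=cv2.INTER_CUBIC))
    for l in ("front_edge","table_base","dish","tall_wedge_nose","tall_wedge_grip"):
        print(c,l,[(np.round(r["at"],4).tolist(),round(r["score"],2)) for r in imaging.place_of(c,l)[:1]])
    for nm,dd in (("before",np.load(c+"2.npz")["d"]),("now",d)):
        P=cloud(c,dd).reshape(-1,3); q=P[:,:2]-F; a=q@u; b=q@n
        o=[]
        for lo,hi in ((.01,.03),(.12,.145)):
            m=(dd.ravel()>0)&(a>lo)&(a<hi)&(abs(b)<.055)&(P[:,2]>.01)&(P[:,2]<.035); o+=[m.sum(),np.median(P[m,2]).round(4)]
        print(c,nm,"front n,z rear n,z",o)
```

```text
10.2333 [0.52840997 0.27726772 0.01047396] [3.14145255 0.00582464 0.64226842] [-10.47497621  -7.98802866  15.46839701]
to F 0.05191139743248877
side front_edge [([0.5669, 0.3067, 0.02], 0.74)]
side table_base [([0.6353, 0.3572, -0.0015], 0.6)]
side dish [([0.6089, 0.3508, 0.0236], 0.92)]
side tall_wedge_nose []
side tall_wedge_grip [([0.5288, 0.2706, 0.018], 0.69)]
side before front n,z rear n,z [np.int64(118), np.float64(0.0222), np.int64(149), np.float64(0.0239)]
side now front n,z rear n,z [np.int64(85), np.float64(0.0261), np.int64(135), np.float64(0.0252)]
scene front_edge [([0.5703, 0.3111, 0.0167], 0.74)]
scene table_base [([0.6363, 0.3557, -0.0012], 0.53)]
scene dish [([0.6148, 0.3484, 0.0199], 0.61)]
scene tall_wedge_nose []
scene tall_wedge_grip [([0.5258, 0.2744, 0.0196], 0.38)]
scene before front n,z rear n,z [np.int64(53), np.float64(0.0249), np.int64(27), np.float64(0.0257)]
scene now front n,z rear n,z [np.int64(29), np.float64(0.0265), np.int64(25), np.float64(0.0261)]
```

View pics/i.png

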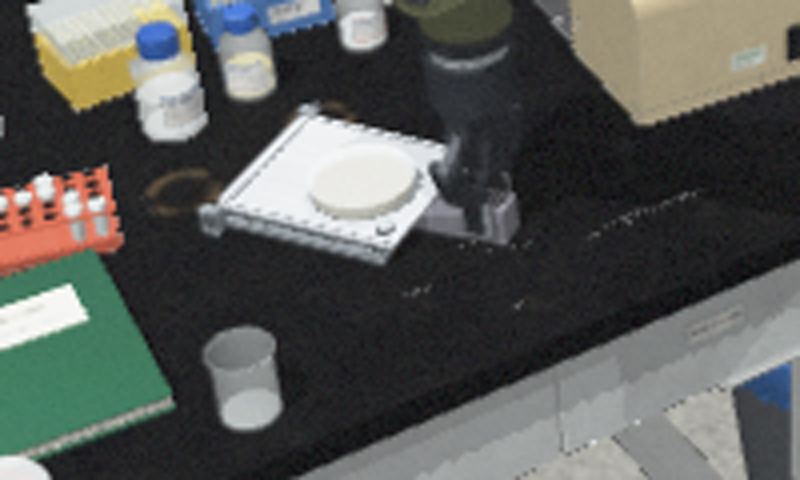

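The picture shows the wedge under the front edge at about (435,210), still gripped. The dish is still on the platform at (365,180) and the beaker hasn't moved. Platform front and rear heights agree to about 1 mm, and travel since contact is about 22 mm, which is a rise of about 4.8 mm. Handing in.

```bash
python3 -c "
from plant import ticket; print(ticket.sign_off())"
```

```text
the job is handed in; nothing more can be done
None
```

I handed the job in at about 10 s: the tall wedge is still gripped under the platform's front edge, the platform measures level to within about a degree, the dish is on it, and I touched nothing else; no verdict came back.

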